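# Lock the axle of a pipe roller stand with its clip

## Robot

A 7-joint arm with a two-finger parallel gripper is mounted at the origin on the work surface. World frame = base frame: x ahead of the robot, y to its left, z up, the work surface at z = 0. Lengths are in m, angles in rad, forces in N, time in s.
With the tool pointing down it reaches from about 0.4 to 0.85 m from the base axis. Payload 4.5 kg.
Tool frame: the origin (TCP) lies at the very end of the fingers, on their centre line; the grasp point (between the pads) lies 19 mm behind it; z points along the fingers, y is the direction in which the jaws open and shut (so a half turn about z gives the same grasp; the last joint's range is limited). The gripper opens to 88 mm and grips with 3 to 60 N. Pads are 18 mm wide; open, the fingers measure 123 mm over their backs; the gripper's body (75 mm by 187 mm) begins 45 mm behind the grasp point.
Start: joints at [-1.199, 0.689, -0.195, 1.565, 0.157, 0.902, -0.215], TCP at [0.207, 0.59, 0.239] pointing down, gripper open.
Joint ranges: [-3.01, 3.01], [-0.46, 2.08], [-1.47, 1.51], [0.13, 2.56], [-1, 4.14], [0.04, 2.09], [-2.66, 2.66]. Speed limits (rad/s): [2.57, 2.57, 3.14, 3.14, 3.14, 3.14, 3.14].

## Interface

Orientations are given as a unit quaternion [x, y, z, w].
In Python, from plant import telemetry, imaging, r gives the robot as it stands.
- The arm moves only by the shell command python3 -m creep 'ROWS' [FORCE]. ROWS is JSON, a list of rows, each a list of 5 numbers: the closure in counts, from 0 (fully open) to 255 (shut), then the shift along the tool's x, y, z in m, then the turn about the tool's z in degrees. In form: [[fingers, x, y, z, yaw], ...]. A call has 1 to 10 rows; each row is the pose to reach, as a shift and turn from the pose commanded when the call began, along the tool's axes at that moment; what a row does not reach only later rows make up. A row lasts 1/8 s, in which the tool goes at most 62.5 mm and 10.7 degrees, less where a joint would pass 70% of its speed; a pose out of reach is approached as far as the arm can. A call with a gripper value outside its range is refused whole. The fingers move at their own pace and stop on an object; FORCE is the grip in N (left out, the last holds). Time passes only in rows, so rows that repeat a pose let the fingers close. It gives the time, the measured TCP pose, the force and the opening at its end, in the units of the state.
- telemetry.get_state(): the state, without advancing time (a new reading comes with each control period).
- imaging.snapshot(name): name is "side" or "top"; returns a dict with "image" (480x640x3 uint8, blue, green, red), "camera_matrix" (3x3 intrinsics, pixels), "R" (3x3) and "t" (3): a world point X has camera coordinates R X + t. Camera axes: x right, y down, z forward; pixel columns grow to the right and rows downward; lengths in m; the calibration is good to about 2 mm. A picture is of the moment at which its call begins. There is no depth.
- r.finish_job(): hands the job in, once; it reports no verdict.
Trained networks look in a picture, given as the dict that the camera call returned (one of the last four; its "shot" number tells which), for a name from the list of things; names that differ only in an ending like _2 or _b are one class to them, and where a whole thing is asked for, a point or a joint stands for the part that bears it (a point fixed in the world has none). Each returns a list of dicts, best first, with "score" (0 to 1); they miss things now and then, are a little off and sometimes report something else, mostly with a low value. They report only what shows in the picture. A call takes as long as a camera call. They do not tell look-alikes from the thing itself.
- imaging.boxes_of(picture, target): "rect" ([left, top, right, bottom] in pixels, round what is visible of it).
- imaging.trace(picture, target): "pixels" (480x640 bool, what is visible of it) and "rect" ([left, top, right, bottom] in pixels, round what is visible of it).
- imaging.place_of(picture, target): "location" ([row, column] in pixels: a listed point, or the origin of a listed thing).
The state is a dict: "clock": time; "q": joint angles; "qd": joint speeds; "joint_torque": joint torques, N m; "tool_pos": TCP position; "eef_rot": TCP orientation; "contact_force": force on the tool from outside, world axes, zero at the start; "moment": the same for the moment, N m; "opening": opening from 0.0 (shut) to 1.0 (fully open).
Only numpy, scipy, OpenCV 4.12 (cv2) and the standard library are available. Lean on these libraries where they do the work, as an engineer would, in place of code of your own. Each camera call takes 0.05 s, during which the arm holds its last target.

## Task

The roller stand's axle has worked part-way out of its fork: push it fully home. Then take the steel retaining clip from the wooden rack and press it straight down over the groove that has come out beyond the fork, feeling for the groove, until it clicks on and sits hard against the bottom under a firm push of about 20 N, but do not force it. Let go and leave the other things on the bench where they are.

Things in the scene. Friction and masses are not known exactly. Their poses are not given: they have to be found in the camera images.
- axle (a joint): How far the steel axle has been pushed in, m: 0 = 24 mm short of home, 0.024 = fully home, its head against the fork. It slides stiffly (about 4 N of friction) and stops hard. A push over 30 N on axle, stand or clip is forcing it.
- axle_head (a point): Centre of the flat outer face of the axle's round steel head, 38 mm across and 10 mm thick, at the end nearer the robot, 80 mm above the bench. Its x axis points level along the axle from head to grooved end: the direction to push; z is up. The axle is 28 mm thick.
- stand: Grey pipe roller stand bolted to the bench; origin under its centre, x along the axle, z up. Base plate 130 x 110 x 8 mm; two cheeks 10 mm thick, outer faces 80 mm apart, 50 mm wide (34 mm near the axle), tops 96 mm above the bench; between them a rubber roller 48 mm across. Axle line 80 mm above the bench.
- axle_line (a point): Fixed point on the axle's line at the far cheek's outer face, 40 mm from the stand's centre; same axes. With the axle home, a 6 mm wide groove (20 mm across its floor, edges hardly broken) has its middle 4.5 to 14.5 mm beyond this point, differently each time: find it by eye or feel. A 9 mm collar lies beyond it, plain axle before it.
- rack: Fixed wooden rack 60 x 70 x 26 mm, origin under its centre, z up; the clip stands in its slot, with 0.3 mm of play across its thickness and 2 mm along its width, so it may lean a little.
- clip_grip (a point): Centre of the clip's upright steel grip tab: 20 mm wide along the clip's y, 10 mm thick along its x, 34 mm tall; best gripped across the 20 mm. The clip (55 g) is an open steel fork, opening down, 4 mm thick along x, 34 mm wide along y, z up. The rack's top is 37 mm below this point; lift 35 mm to clear it.
- clip_seat (a point): Centre of the clip's opening, 42 mm below clip_grip; lies on the axle's line in the groove's middle, clip x along the axle (either way round), when seated. Prongs reach 13 mm lower. Its springy noses meet the groove floor when this point is 16 mm above the line (off the groove, on the full axle: 21 mm), spread under 5 to 12 N, click past the widest at 8 mm; then press to the hard stop: 20 N.
- hammer: Hammer lying on the bench, a bystander.
- brush: Brush lying on the bench, a bystander.
- offcut: Upright offcut of steel tube, 52 mm across, 60 mm tall, a bystander.
There are look-alikes about, which are no part of the job. Several things have the shape of the stand; the one meant has the colours described above.

How it is judged:
By the outcome, as a careful person would: the job done as asked, in the order asked, and still so for the second after the job is handed in, with the robot touching nothing.
It also fails if it takes over 67 s, if anything falls off the work surface, if the arm or the gripper's body presses on something with over 40 N, if the wrist force passes 120 N, or if a joint passes its speed limit or range.

## Working session

There is one attempt and no reset: what is moved stays moved. The work goes in short steps, Python scripts to look and compute and a shell command to move; the robot and the scene stay as the last step left them, time stands still between calls to the robot, and variables do not carry over. Pictures are saved under pics/ and viewed, and the job is handed in when it is done.

```bash
ls; mkdir -p pics; python3 - <<'E'
from plant import telemetry, imaging, r
import cv2,json
s=telemetry.get_state(); print(s)
for n in("side","top"):
    p=imaging.snapshot(n); cv2.imwrite(f"pics/{n}0.png",p["image"]); print(n,p["camera_matrix"],p["R"],p["t"])
    for t in ["stand","axle_head","axle_line","rack","clip_grip","clip_seat","offcut","hammer","brush"]:
        try:
            print(t,[(round(d["score"],2),[round(float(v)) for v in d["location"]]) for d in imaging.place_of(p,t)])
        except Exception as e: print(t,e)
E
```

```text
pics
{'clock': 0.0, 'q': array([-1.1991537 ,  0.68997404, -0.19448338,  1.56634719,  0.15728908,
        0.90248161, -0.21508876]), 'qd': array([ 0.00029159,  0.00050443, -0.00056712, -0.00089771, -0.00135511,
       -0.00405909,  0.00010794]), 'joint_torque': array([-9.37126089e-06, -5.27555859e+01, -1.26643606e+00, -1.53423697e+01,
       -5.25105523e-02,  6.49847992e-03,  1.73474741e-04]), 'tool_pos': array([0.20700847, 0.58905459, 0.23791461]), 'eef_rot': array([ 1.68086695e-01,  9.85771796e-01, -9.07213669e-04, -8.26623258e-05]), 'contact_force': array([-0.61936538,  0.20651316,  0.34111669]), 'moment': array([-0.05346246,  0.01831091, -0.0435191 ]), 'opening': 1.001506114892191}
side [[439.92699073   0.         324.61570313]
 [  0.         439.92699073 236.21221714]
 [  0.           0.           1.        ]] [[ 0.96380424 -0.26637861 -0.01112791]
 [-0.18966186 -0.65570016 -0.73081166]
 [ 0.18737602  0.70646991 -0.68248846]] [-0.50836098  0.15551867  0.86018985]
stand [(0.95, [334, 465]), (0.77, [316, 351]), (0.71, [306, 242]), (0.63, [302, 321]), (0.48, [225, 305])]
axle_head [
[... 363 characters left out ...]
9, [160, 267])]
top [[593.97158765   0.         322.70037046]
 [  0.         593.97158765 244.36961631]
 [  0.           0.           1.        ]] [[-0.00353994 -0.9999929   0.00128995]
 [-0.99755626  0.00344129 -0.069783  ]
 [ 0.06977806 -0.00153382 -0.99756136]] [-0.00630409  0.52884745  1.47023393]
stand [(0.89, [165, 417]), (0.8, [237, 378]), (0.58, [319, 350])]
axle_head [(0.69, [264, 482]), (0.68, [350, 354]), (0.66, [268, 393]), (0.48, [187, 429])]
axle_line [(0.86, [222, 380]), (0.79, [140, 423]), (0.74, [304, 350])]
rack [(0.73, [251, 272])]
clip_grip [(0.44, [251, 267])]
clip_seat [(0.51, [251, 270])]
offcut [(0.76, [162, 318])]
hammer [(0.77, [264, 485])]
brush [(0.6, [267, 157])]
```

View pics/side0.png

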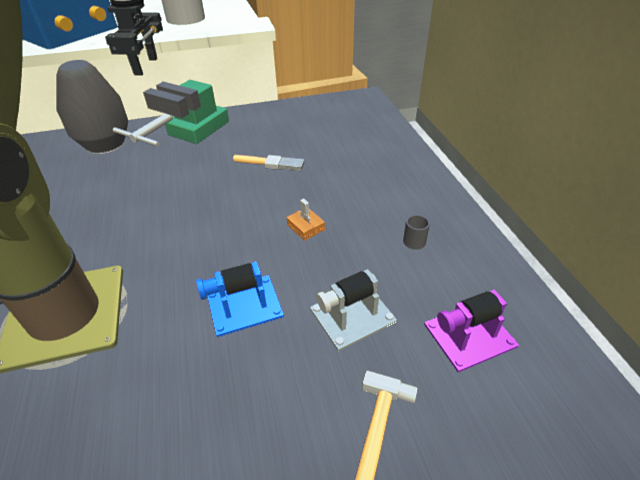

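View pics/top0.png

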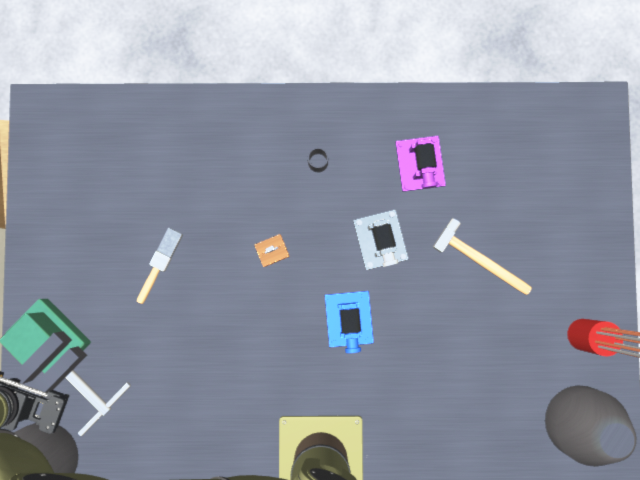

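Candidates for the stand are blue at top (350,320) / side (240,300), grey at top (381,240) / side (353,312), and magenta at top (420,165) / side (471,330). The description says grey. There is only one rack and clip: top (271,250) / side (306,222). The grey stand's head is at top (392,262) / side (323,302). Next I check this in a crop and triangulate.

```bash
cat > h.py <<'E'
import numpy as np,cv2
from plant import telemetry, imaging, r
def ray(p,uv):
    K,R,t=map(np.asarray,(p["camera_matrix"],p["R"],p["t"])); d=R.T@np.linalg.inv(K)@np.array([uv[0],uv[1],1.]); return -R.T@t,d/np.linalg.norm(d)
def atz(p,uv,z):
    o,d=ray(p,uv); return o+d*(z-o[2])/d[2]
def tri(a,ua,b,ub):
    o1,d1=ray(a,ua);o2,d2=ray(b,ub)
    A=np.stack([d1,-d2],1);s=np.linalg.lstsq(A,o2-o1,rcond=None)[0]
    x,y=o1+s[0]*d1,o2+s[1]*d2; return (x+y)/2,np.linalg.norm(x-y)
def proj(p,X):
    c=np.asarray(p["R"])@np.asarray(X)+np.asarray(p["t"]); q=np.asarray(p["camera_matrix"])@c; return q[:2]/q[2]
def crop(p,c,h,k,name):
    u,v=map(int,c); im=p["image"][max(0,v-h):v+h,max(0,u-h):u+h]; im=cv2.resize(im,None,fx=k,fy=k,interpolation=cv2.INTER_CUBIC); cv2.imwrite(name,im); return im
E
python3 - <<'E'
from h import *
np.set_printoptions(precision=4,suppress=True)
S=imaging.snapshot("side");T=imaging.snapshot("top")
a=crop(S,(353,305),50,4,"pics/a.png");b=crop(T,(381,240),50,4,"pics/b.png");c=crop(S,(306,215),30,4,"pics/c.png");d=crop(T,(271,250),30,4,"pics/d.png")
cv2.imwrite("pics/crops.png",np.vstack([np.hstack([a,b]),np.hstack([cv2.resize(c,(400,240)) if 0 else cv2.copyMakeBorder(c,0,0,80,80,cv2.BORDER_CONSTANT),cv2.copyMakeBorder(d,0,0,80,80,cv2.BORDER_CONSTANT)])])[:600])
for t in ["stand","axle_head","axle_line","rack","clip_grip","clip_seat"]:
    for n,p in(("S",S),("T",T)):
        c=(353,305) if n=="S" else (381,240)
        if t[0] in "rc": c=(306,215) if n=="S" else (271,250)
        for d in imaging.place_of(p,t):
            v,u=d["location"]
            if abs(u-c[0])<40 and abs(v-c[1])<40: 
                z={"stand":0,"axle_head":.08,"axle_line":.08,"rack":0,"clip_grip":.063,"clip_seat":.021}[t]
                print(t,n,round(d["score"],2),round(float(u),1),round(float(v),1),atz(p,(u,v),z))
E
```

```text
stand S 0.74 348.8 315.7 [ 0.534  -0.1522 -0.    ]
stand T 0.65 378.2 239.8 [ 0.5413 -0.1491  0.    ]
axle_head S 0.74 320.7 302.1 [ 0.4751 -0.1668  0.08  ]
axle_head S 0.42 372.7 279.3 [ 0.5815 -0.1418  0.08  ]
axle_head T 0.68 394.9 268.7 [ 0.4655 -0.1808  0.08  ]
axle_line S 0.79 373.4 278.8 [ 0.5832 -0.141   0.08  ]
axle_line S 0.35 321.3 300.4 [ 0.4771 -0.1634  0.08  ]
axle_line T 0.8 380.9 218.5 [ 0.5865 -0.1486  0.08  ]
rack S 0.88 304.2 227.4 [0.5108 0.1212 0.    ]
rack T 0.78 271.2 251.0 [0.5137 0.1224 0.    ]
clip_grip S 0.6 303.2 205.4 [0.5123 0.1258 0.063 ]
clip_grip T 0.42 268.4 250.5 [0.5112 0.1239 0.063 ]
clip_seat S 0.51 306.9 220.8 [0.5177 0.1189 0.021 ]
clip_seat T 0.63 267.3 249.1 [0.5173 0.1304 0.021 ]
```

View pics/crops.png

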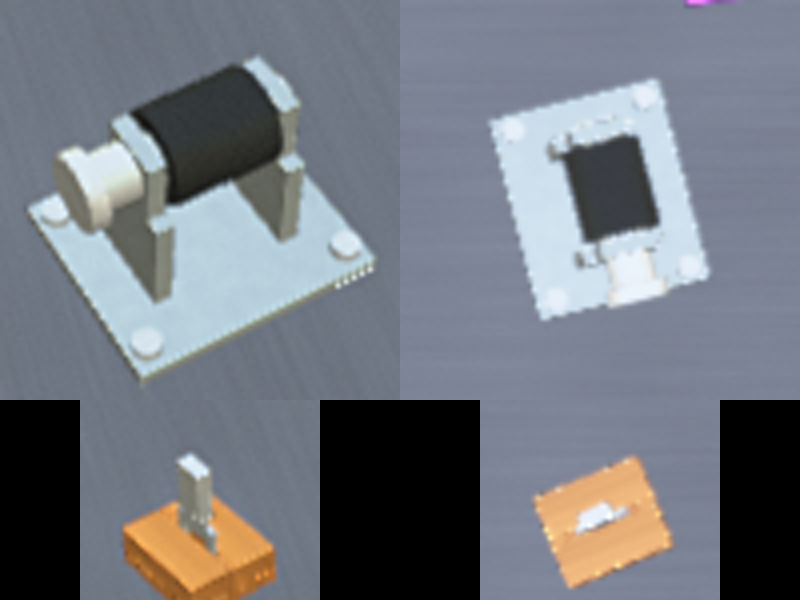

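```bash
cat > fit.py <<'E'
from h import *
from scipy.optimize import least_squares
np.set_printoptions(precision=4,suppress=True)
S=imaging.snapshot("side");T=imaging.snapshot("top")
def W(q,P):
    c,s=np.cos(q[2]),np.sin(q[2]); return np.array([q[0]+c*P[0]-s*P[1],q[1]+s*P[0]+c*P[1],P[2]])
obs=[(T,(.065,.055,.008),(353.5,220.5)),(T,(.065,-.055,.008),(395.5,209.5)),(T,(-.065,-.055,.008),(408,258.5)),(T,(-.065,.055,.008),(366.5,270)),
(S,(-.065,.055,.008),(310,307.2)),(S,(-.065,-.055,.008),(338.5,349)),(S,(.065,-.055,.008),(397,319.5))]
def res(q,o): return np.concatenate([proj(p,W(q,P))-np.array(u) for p,P,u in o])
for nm,o in(("both",obs),("top",obs[:4]),("side",obs[4:])):
    f=least_squares(res,[.54,-.15,-.25],args=(o,)); print(nm,f.x,np.degrees(f.x[2]),f.fun.round(1))
    if nm=="both": q=f.x
# overlay
a=[]
for p,c in((S,(353,305)),(T,(381,240))):
    im=crop(p,c,50,4,"pics/_.png")
    def D(P,col):
        u=(proj(p,W(q,P))-np.array(c)+50)*4+1.5; cv2.circle(im,tuple(int(v) for v in u),3,col,-1)
    for P in [(.065,.055,.008),(.065,-.055,.008),(-.065,-.055,.008),(-.065,.055,.008)]: D(P,(0,0,255))
    for k in np.linspace(0,2*np.pi,24): D((-.074,.019*np.cos(k),.08+.019*np.sin(k)),(0,255,0))
    for x in(-.04,.04):
        for P in [(x,-.017,.096),(x,.017,.096)]: D(P,(255,0,255))
    a.append(im)
cv2.imwrite("pics/fit.png",np.hstack(a))
np.save("q.npy",q)
for x in(-.074,-.05,.04): print(x,W(q,(x,0,.08)))
E
python3 fit.py
```

```text
both [ 0.5413 -0.1546  0.248 ] 14.208768201674845 [-0.4 -0.4 -0.4 -0.1  0.3  0.5 -0.4 -0.1 -0.4 -0.1  0.1  0.6  0.4  0.2]
top [ 0.5413 -0.1551  0.2499] 14.320047103347013 [-0.2 -0.3 -0.3 -0.1  0.6  0.5 -0.1 -0.1]
side [ 0.5414 -0.1541  0.2471] 14.156053626687122 [-0.4 -0.4  0.1  0.3  0.3 -0. ]
-0.074 [ 0.4695 -0.1728  0.08  ]
-0.05 [ 0.4928 -0.1669  0.08  ]
0.04 [ 0.58   -0.1448  0.08  ]
```

View pics/fit.png

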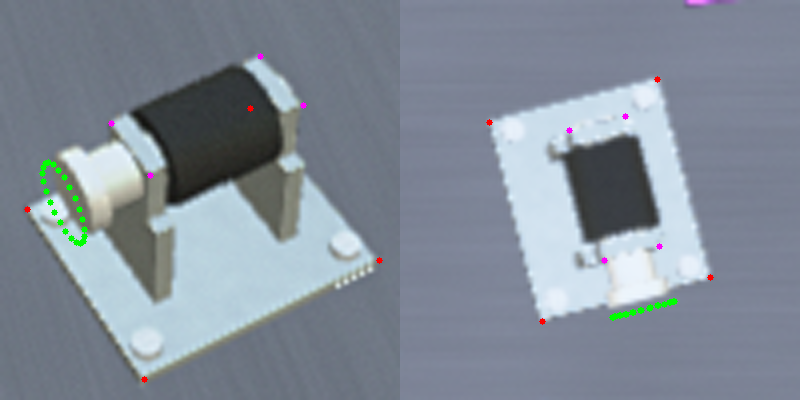

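The fit agrees across both cameras within 0.6 px. The head sits about 7 mm further in than the "24 mm short" position. Next I work out the shifts and fit the clip and rack orientation.

```bash
cat >> h.py <<'E'
from scipy.spatial.transform import Rotation as Ro
def plan(target,yawdir=None,start=None,rot=None):
    """shift in tool axes from measured pose; yaw deg so that tool x points along world angle yawdir (mod 180)"""
    s=telemetry.get_state(); p=s["tool_pos"] if start is None else np.array(start); R=Ro.from_quat(s["eef_rot"] if rot is None else rot).as_matrix()
    d=R.T@(np.array(target)-p)
    a=np.degrees(np.arctan2(R[1,0],R[0,0])); y=None
    if yawdir is not None: y=-(((yawdir-a)+90)%180-90)
    print("t",round(s["clock"],2),"shift",d.round(4),"yaw",y,"x-dir",a.round(2),"q7",s["q"][6].round(2),"F",s["contact_force"].round(1))
    return d,y
E
python3 - <<'E'
from h import *
np.set_printoptions(precision=4,suppress=True)
q=np.load("q.npy");c,s=np.cos(q[2]),np.sin(q[2])
AX=lambda x,z:(q[0]+c*x,q[1]+s*x,z)
plan((.45,.25,.238),14.2); plan(AX(-.106,.238),14.2)
T=imaging.snapshot("top");S=imaging.snapshot("side")
print(atz(T,(350,319),0))
m=crop(T,(271,250),25,12,"pics/_.png");n=crop(S,(306,215),25,12,"pics/_.png")
cv2.imwrite("pics/rack.png",np.hstack([m[:,:],n])[:, :800] if 0 else cv2.resize(np.hstack([m,n]),(800,400)))
E
```

```text
t 1.8 shift [-0.3417 -0.24    0.0007] yaw -33.553469058467954 x-dir 160.65 q7 -0.22 F [-0.4 -0.2 -0.7]
t 1.8 shift [-0.4736 -0.6501  0.0007] yaw -33.553469058467954 x-dir 160.65 q7 -0.22 F [-0.4 -0.2 -0.7]
[ 0.3417 -0.0762  0.    ]
```

View pics/rack.png

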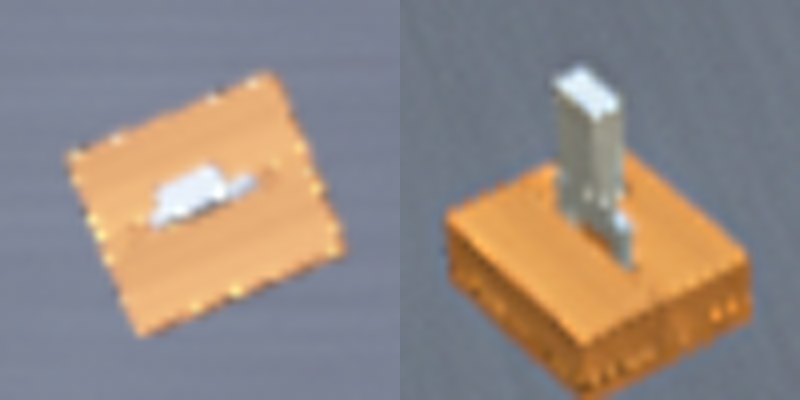

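```bash
cat > rack.py <<'E'
from h import *
from scipy.optimize import least_squares
np.set_printoptions(precision=4,suppress=True)
S=imaging.snapshot("side");T=imaging.snapshot("top")
def W(q,P):
    c,s=np.cos(q[2]),np.sin(q[2]); return np.array([q[0]+c*P[0]-s*P[1],q[1]+s*P[0]+c*P[1],P[2]])
t=lambda u,v:(271-25+u/8-.5,250-25+v/8-.5); s=lambda u,v:(306-25+(u-400)/8-.5,215-25+v/8-.5)
h=.026
obs=[(T,(.03,.035,h),t(68,155)),(T,(.03,-.035,h),t(270,70)),(T,(-.03,-.035,h),t(345,252)),(T,(-.03,.035,h),t(140,337)),
(S,(-.03,.035,h),s(447,215)),(S,(-.03,-.035,h),s(583,345)),(S,(.03,-.035,h),s(748,252))]
def res(q,o): return np.concatenate([proj(p,W(q,P))-np.array(u) for p,P,u in o])
for nm,o in(("both",obs),("top",obs[:4]),("side",obs[4:])):
    f=least_squares(res,[.51,.12,.3],args=(o,)); print(nm,f.x,np.degrees(f.x[2]),f.fun.round(1))
    if nm=="both": q=f.x
# tab top-face centre z=.080
print("tab top T",atz(T,t(190,183),.08),"S",atz(S,s(588,90),.08), "tri",tri(T,t(190,183),S,s(588,90)))
print("slot T",atz(T,t(203,199),.026))
np.save("rq.npy",q)
E
python3 rack.py
python3 -m creep '[[0,-0.04,-0.03,0,-5],[0,-0.09,-0.06,0,-12],[0,-0.14,-0.10,0,-20],[0,-0.19,-0.13,0,-28],[0,-0.24,-0.165,0,-33.6],[255,-0.28,-0.21,0,-33.6],[255,-0.32,-0.25,0,-33.6],[255,-0.35,-0.30,0,-33.6],[255,-0.37,-0.35,0,-33.6],[255,-0.39,-0.40,0,-33.6]]' 40
```

```text
both [0.5144 0.1205 0.387 ] 22.17447141881892 [-0.4  0.4  0.3  0.4  0.  -0.1 -0.4 -0.  -0.2  0.2  0.2 -0.2  0.7  0.5]
top [0.5149 0.1202 0.3898] 22.3333174392855 [-0.3  0.3  0.4  0.2  0.2 -0.3 -0.3 -0.2]
side [0.514  0.1212 0.3889] 22.28089019141398 [-0.4  0.  -0.  -0.4  0.4  0.3]
tab top T [0.5177 0.1203 0.08  ] S [0.5138 0.1208 0.08  ] tri (array([0.5158, 0.1206, 0.0799]), np.float64(0.003985104325533428))
slot T [0.5162 0.121  0.026 ]
clock: 3.25
tool_pos: [0.4428, 0.0813, 0.2389]
eef_rot: [-0.124, 0.992, 0.0, 0.0]
contact_force: [1.0, 1.0, 0.1]
opening: 0.456
```

```bash
python3 - <<'E'
from h import *
q=np.load("q.npy");c,s=np.cos(q[2]),np.sin(q[2])
AX=lambda x,z:(q[0]+c*x,q[1]+s*x,z)
plan(AX(-.106,.130),14.2);plan(AX(-.106,.070),14.2)
E
```

```text
t 3.25 shift [ 0.0686 -0.2528  0.1088] yaw 0.02205399931398233 x-dir -165.78 q7 1.16 F [1.  1.  0.1]
t 3.25 shift [ 0.0687 -0.2528  0.1688] yaw 0.02205399931398233 x-dir -165.78 q7 1.16 F [1.  1.  0.1]
```

```bash
python3 -m creep '[[255,0.015,-0.05,0,0],[255,0.03,-0.10,0.0,0],[255,0.045,-0.15,0.03,0],[255,0.06,-0.20,0.06,0],[255,0.0685,-0.253,0.10,0],[255,0.0685,-0.253,0.14,0],[255,0.0685,-0.253,0.169,0],[255,0.0685,-0.253,0.169,0],[255,0.0685,-0.253,0.169,0]]'
python3 - <<'E'
from h import *
S=imaging.snapshot("side");T=imaging.snapshot("top")
a=crop(S,(345,290),50,4,"pics/_.png");b=crop(T,(385,250),50,4,"pics/_.png");cv2.imwrite("pics/pre.png",np.hstack([a,b]))
plan((.4386,-.1807,.07),14.2)
E
```

```text
clock: 4.38
tool_pos: [0.439, -0.1789, 0.0705]
eef_rot: [-0.124, 0.992, -0.0, 0.001]
contact_force: [-0.3, 0.2, -0.1]
opening: 0.006
t 4.47 shift [ 0.001  -0.0014  0.0009] yaw 0.05402371705781661 x-dir -165.75 q7 1.48 F [-1.1 -0.4 -0.3]
```

View pics/pre.png

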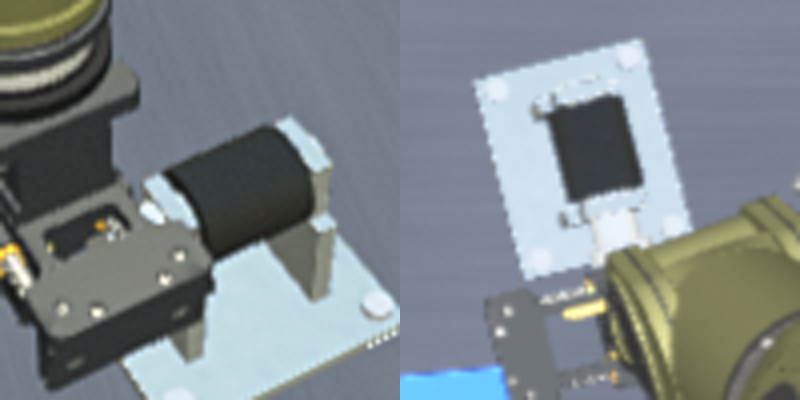

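```bash
python3 -m creep '[[255,-0.01,0,0,0],[255,-0.02,0,0,0],[255,-0.025,0,0,0],[255,-0.028,0,0,0],[255,-0.031,0,0,0],[255,-0.034,0,0,0]]'; python3 -m creep '[[255,-0.002,0,0,0],[255,-0.004,0,0,0],[255,-0.006,0,0,0],[255,-0.006,0,0,0]]'
```

```text
clock: 5.22
tool_pos: [0.4688, -0.1713, 0.0695]
eef_rot: [-0.123, 0.992, -0.0, -0.003]
contact_force: [-5.3, -1.2, 4.1]
opening: 0.004
clock: 5.72
tool_pos: [0.476, -0.1696, 0.0695]
eef_rot: [-0.124, 0.992, -0.0, -0.001]
contact_force: [-4.2, -1.0, 2.5]
opening: 0.005
```

```bash
python3 -m creep '[[255,-0.0015,0,0,0],[255,-0.003,0,0,0],[255,-0.0045,0,0,0],[255,-0.0045,0,0,0]]'; python3 -m creep '[[255,-0.001,0,0,0],[255,-0.002,0,0,0],[255,-0.002,0,0,0]]';python3 -m creep '[[255,-0.001,0,0,0],[255,-0.002,0,0,0],[255,-0.002,0,0,0]]'
```

```text
clock: 6.22
tool_pos: [0.4818, -0.1681, 0.0695]
eef_rot: [-0.124, 0.992, 0.0, 0.0]
contact_force: [-4.0, -2.2, -1.4]
opening: 0.005
clock: 6.6
tool_pos: [0.4819, -0.1681, 0.0695]
eef_rot: [-0.124, 0.992, -0.0, -0.002]
contact_force: [-5.7, -1.6, 1.4]
opening: 0.007
clock: 6.98
tool_pos: [0.4819, -0.168, 0.0695]
eef_rot: [-0.123, 0.992, -0.0, -0.003]
contact_force: [-10.1, -3.7, 5.2]
opening: 0.005
```

```bash
python3 -m creep '[[255,-0.001,0,0,0],[255,-0.002,0,0,0],[255,-0.002,0,0,0]]';python3 -m creep '[[255,-0.001,0,0,0],[255,-0.001,0,0,0],[255,-0.001,0,0,0]]';
```

```text
clock: 7.35
tool_pos: [0.4819, -0.1681, 0.0695]
eef_rot: [-0.123, 0.992, -0.001, -0.005]
contact_force: [-12.8, -4.0, 8.1]
opening: 0.004
clock: 7.72
tool_pos: [0.4819, -0.168, 0.0695]
eef_rot: [-0.123, 0.992, -0.001, -0.006]
contact_force: [-13.4, -3.2, 10.0]
opening: 0.003
```

The axle is at a hard stop, with no motion as the force rises to 14 N. I back off and look.

```bash
python3 -m creep '[[255,0.015,0,0,0],[255,0.03,0,0,0],[255,0.04,0,-0.02,0],[0,0.04,0,-0.08,0],[0,0.03,0.05,-0.12,0],[0,0.02,0.10,-0.12,0],[0,0.0,0.16,-0.12,0],[0,-0.02,0.22,-0.12,0],[0,-0.03,0.27,-0.12,0],[0,-0.03,0.27,-0.12,0]]'
python3 - <<'E'
from h import *
S=imaging.snapshot("side");T=imaging.snapshot("top")
a=crop(S,(353,295),33,6,"pics/_.png");b=crop(T,(381,235),33,6,"pics/_.png");cv2.imwrite("pics/home.png",np.hstack([a,b]))
rq=np.load("rq.npy"); plan((rq[0],rq[1],.15),np.degrees(rq[2]));plan((rq[0],rq[1],.045),np.degrees(rq[2]))
E
```

```text
clock: 8.98
tool_pos: [0.4515, 0.1091, 0.1903]
eef_rot: [-0.129, 0.992, 0.002, 0.002]
contact_force: [-0.2, -0.4, -0.5]
opening: 0.775
t 9.07 shift [-0.0655  0.001   0.0399] yaw -7.818215640279618 x-dir -165.64 q7 1.07 F [-0.3 -1.1  0.2]
t 9.07 shift [-0.0654  0.001   0.1449] yaw -7.818215640279618 x-dir -165.64 q7 1.07 F [-0.3 -1.1  0.2]
```

View pics/home.png

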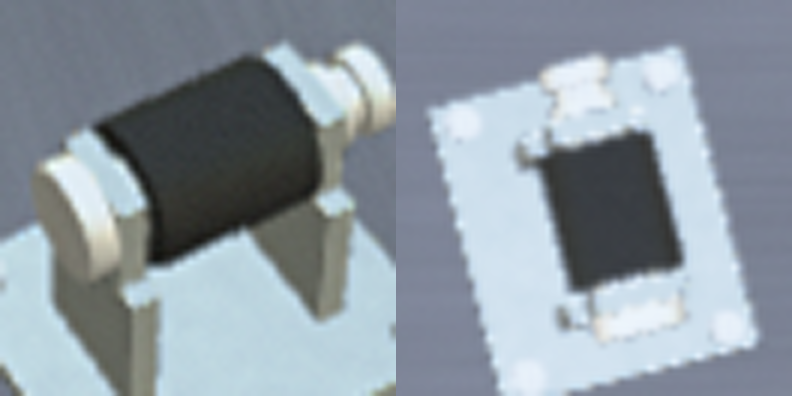

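```bash
python3 - <<'E'
from h import *
q=np.load("q.npy");c,s=np.cos(q[2]),np.sin(q[2])
P=lambda x,y,z:(q[0]+c*x-s*y,q[1]+s*x+c*y,z)
S=imaging.snapshot("side");T=imaging.snapshot("top")
# rectified strip: plane z=.08 for top; 0.25mm/px ; side: vertical plane y=0 silhouettes
def strip(p,f,nu,nv):
    mp=np.array([[proj(p,f(i,j)) for i in range(nu)] for j in range(nv)],np.float32)
    return cv2.remap(p["image"],mp[...,0],mp[...,1],cv2.INTER_CUBIC)
k=.0004
t=strip(T,lambda i,j:P(.03+i*k,.022-j*k,.08),100,110)
u=strip(S,lambda i,j:P(.03+i*k,0,.102-j*k),100,110)
o=[]
for im in(t,u):
    im=cv2.resize(im,None,fx=4,fy=4,interpolation=cv2.INTER_CUBIC)
    for m in range(30,70,5):
        x=int((m/1000-.03)/k*4); cv2.line(im,(x,0),(x,8 if m%10 else 18),(0,0,255),1)
    o.append(im)
cv2.imwrite("pics/strip.png",np.hstack(o))
# profile half-width along x from top
g=cv2.cvtColor(t,cv2.COLOR_BGR2GRAY); 
E
```

```text
(no output)
```

View pics/strip.png

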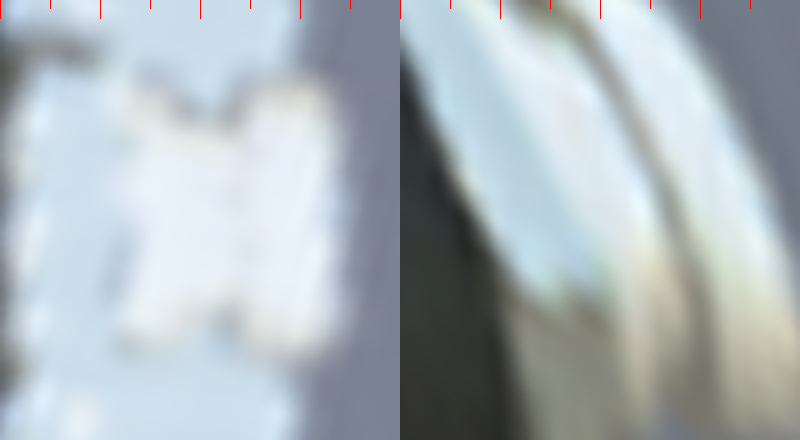

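```bash
python3 -m creep '[[0,-0.02,0,0.01,-4],[0,-0.045,0.0,0.02,-7.8],[0,-0.0655,0.001,0.04,-7.8],[0,-0.0655,0.001,0.04,-7.8],[0,-0.0655,0.001,0.04,-7.8]]'
python3 - <<'E'
from h import *
rq=np.load("rq.npy");plan((rq[0],rq[1],.045),np.degrees(rq[2]))
S=imaging.snapshot("side");crop(S,(306,200),40,8,"pics/pg.png")
E
```

```text
clock: 9.8
tool_pos: [0.5134, 0.1185, 0.15]
eef_rot: [-0.19, 0.982, -0.0, -0.001]
contact_force: [-0.2, 0.2, -0.2]
opening: 1.002
t 9.8 shift [-0.0018  0.0015  0.105 ] yaw -0.21885083010499784 x-dir -158.04 q7 1.18 F [-0.2  0.2 -0.2]
```

View pics/pg.png

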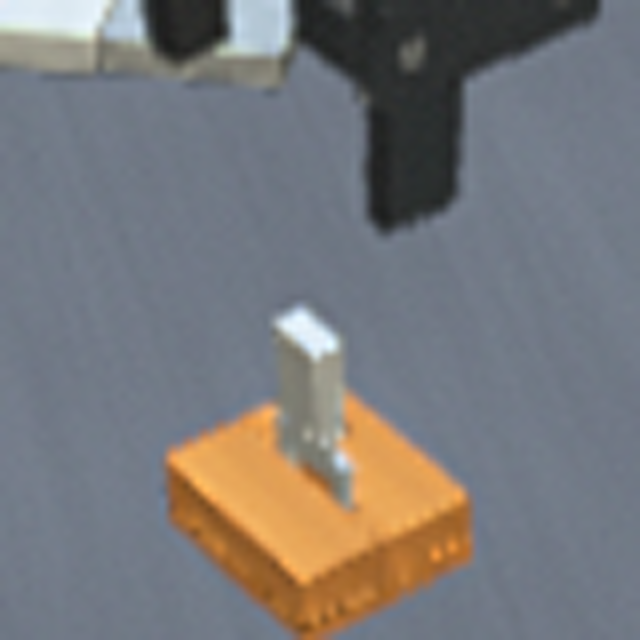

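```bash
python3 -m creep '[[0,-0.0018,0.0015,0.04,0],[0,-0.0018,0.0015,0.08,0],[0,-0.0018,0.0015,0.1,0],[0,-0.0018,0.0015,0.105,0],[120,-0.0018,0.0015,0.105,0],[160,-0.0018,0.0015,0.105,0],[255,-0.0018,0.0015,0.105,0],[255,-0.0018,0.0015,0.105,0],[255,-0.0018,0.0015,0.105,0]]' 6
python3 -m creep '[[255,0,0,0,0],[255,0,0,0,0],[255,0,0,0,0]]'
python3 - <<'E'
from h import *
rq=np.load("rq.npy");plan((rq[0],rq[1],.045),np.degrees(rq[2])); print(telemetry.get_state()["tool_pos"],telemetry.get_state()["moment"])
S=imaging.snapshot("side");T=imaging.snapshot("top")
a=crop(S,(306,210),33,6,"pics/_.png");b=crop(T,(271,250),33,6,"pics/_.png");cv2.imwrite("pics/gr.png",np.hstack([a,b]))
E
```

```text
clock: 10.98
tool_pos: [0.5154, 0.1219, 0.0449]
eef_rot: [-0.191, 0.982, 0.0, 0.0]
contact_force: [0.2, -0.2, -0.3]
opening: 0.454
clock: 11.35
tool_pos: [0.5153, 0.1218, 0.0447]
eef_rot: [-0.191, 0.982, -0.0, -0.0]
contact_force: [0.3, -0.3, -0.7]
opening: 0.227
t 11.35 shift [ 0.0013 -0.001  -0.0003] yaw -0.12896444594650802 x-dir -157.95 q7 1.07 F [ 0.3 -0.3 -0.7]
[0.51525404 0.12184772 0.04465893] [ 0.0461701  -0.02957266  0.01714193]
```

View pics/gr.png

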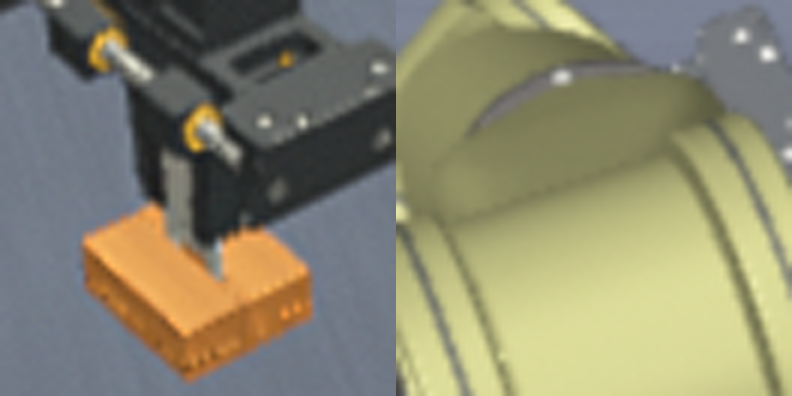

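```bash
python3 -m creep '[[255,0,0,0,0],[255,0,0,0,0],[255,0,0,0,0]]' 40; python3 -m creep '[[255,0,0,-0.005,0],[255,0,0,-0.015,0],[255,0,0,-0.03,0],[255,0,0,-0.05,0],[255,0,0,-0.08,0],[255,0,0,-0.12,0],[255,0,0,-0.12,0]]'
python3 - <<'E'
from h import *
q=np.load("q.npy");c,s=np.cos(q[2]),np.sin(q[2])
S=imaging.snapshot("side");T=imaging.snapshot("top")
a=crop(S,(306,190),40,6,"pics/lift.png")
# seat 35mm above line: grip .157 TCP .138+; tcp axle x .0513
plan((q[0]+c*.0513,q[1]+s*.0513,.145),14.2)
E
```

```text
clock: 11.82
tool_pos: [0.5153, 0.1219, 0.0447]
eef_rot: [-0.191, 0.982, 0.0, -0.0]
contact_force: [-0.6, 0.0, -1.5]
opening: 0.224
clock: 12.7
tool_pos: [0.5171, 0.1226, 0.1682]
eef_rot: [-0.191, 0.982, 0.001, 0.003]
contact_force: [0.1, 0.4, -0.7]
opening: 0.219
t 12.8 shift [ 0.0287 -0.2727  0.0204] yaw 7.826745548352903 x-dir -157.97 q7 1.18 F [-0.3 -0.4 -0.1]
```

View pics/lift.png

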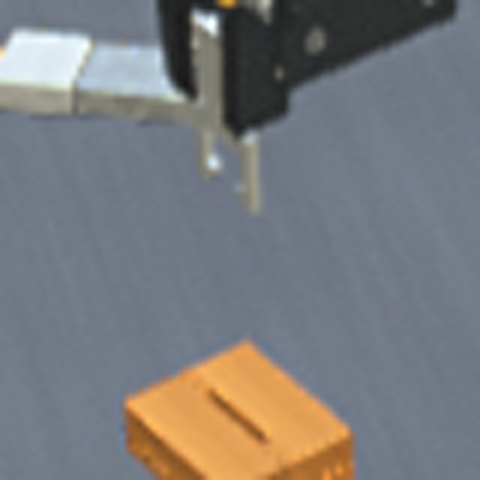

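```bash
python3 -m creep '[[255,0.004,-0.04,0,2],[255,0.009,-0.09,0,4],[255,0.014,-0.14,0,6],[255,0.02,-0.19,0,7.8],[255,0.025,-0.24,0,7.8],[255,0.0285,-0.265,0.0,7.8],[255,0.0285,-0.2725,0.01,7.8],[255,0.0285,-0.2725,0.02,7.8],[255,0.0285,-0.2725,0.02,7.8],[255,0.0285,-0.2725,0.02,7.8]]'
cat > chk.py <<'E'
from h import *
q=np.load("q.npy");c,s=np.cos(q[2]),np.sin(q[2])
st=telemetry.get_state();p=st["tool_pos"];d=p-[q[0],q[1],0]
f=st["contact_force"]
print("t",round(st["clock"],2),"TCP axle x %.2f mm, lateral %.2f, z %.2f (seat-line %.1f)"%(1e3*(c*d[0]+s*d[1]),1e3*(-s*d[0]+c*d[1]),1e3*p[2],1e3*p[2]-103),"F ax %.1f lat %.1f z %.1f"%(c*f[0]+s*f[1],-s*f[0]+c*f[1],f[2]),"M",st["moment"].round(2),"open",round(st["opening"],3))
E
python3 chk.py
python3 - <<'E'
from h import *
q=np.load("q.npy");c,s=np.cos(q[2]),np.sin(q[2])
plan((q[0]+c*.0513,q[1]+s*.0513,.145),14.2)
S=imaging.snapshot("side");T=imaging.snapshot("top")
a=crop(S,(373,265),40,5,"pics/_.png");b=crop(T,(378,222),40,5,"pics/_.png");cv2.imwrite("pics/ab.png",np.hstack([a,b]))
E
```

```text
clock: 14.05
tool_pos: [0.5911, -0.1396, 0.1447]
eef_rot: [-0.125, 0.992, 0.0, -0.0]
contact_force: [-0.3, 0.1, -0.9]
opening: 0.22
t 14.05 TCP axle x 51.97 mm, lateral 2.27, z 144.65 (seat-line 41.7) F ax -0.3 lat 0.2 z -0.9 M [ 0.03 -0.01 -0.04] open 0.22
t 14.05 shift [ 0.0007 -0.0023 -0.0003] yaw 0.182808047725473 x-dir -165.62 q7 1.56 F [-0.3  0.1 -0.9]
```

View pics/ab.png

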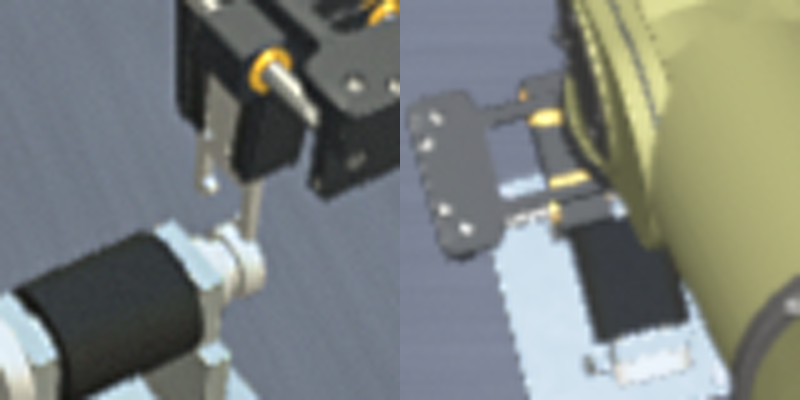

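```bash
python3 -m creep '[[255,0.0007,-0.0023,0.005,0.2],[255,0.0007,-0.0023,0.01,0.2],[255,0.0007,-0.0023,0.015,0.2],[255,0.0007,-0.0023,0.017,0.2],[255,0.0007,-0.0023,0.017,0.2]]'; python3 chk.py
python3 -m creep '[[255,0,0,0.001,0],[255,0,0,0.002,0],[255,0,0,0.003,0],[255,0,0,0.003,0]]'; python3 chk.py
python3 -m creep '[[255,0,0,0.0005,0],[255,0,0,0.001,0],[255,0,0,0.001,0]]'; python3 chk.py
```

```text
clock: 14.78
tool_pos: [0.5909, -0.1437, 0.1274]
eef_rot: [-0.122, 0.992, 0.0, -0.0]
contact_force: [1.0, -0.2, -0.0]
opening: 0.218
t 14.78 TCP axle x 50.78 mm, lateral -1.65, z 127.45 (seat-line 24.4) F ax 0.9 lat -0.4 z -0.0 M [ 0.05  0.04 -0.01] open 0.218
clock: 15.28
tool_pos: [0.591, -0.1438, 0.1246]
eef_rot: [-0.122, 0.992, 0.0, -0.0]
contact_force: [0.4, 0.2, -0.5]
opening: 0.223
t 15.28 TCP axle x 50.84 mm, lateral -1.70, z 124.61 (seat-line 21.6) F ax 0.4 lat 0.1 z -0.5 M [ 0.07 -0.01  0.  ] open 0.223
clock: 15.65
tool_pos: [0.591, -0.1437, 0.1237]
eef_rot: [-0.122, 0.992, 0.0, -0.0]
contact_force: [0.1, -0.2, -1.1]
opening: 0.221
t 15.65 TCP axle x 50.88 mm, lateral -1.69, z 123.65 (seat-line 20.7) F ax 0.0 lat -0.2 z -1.1 M [ 0.04  0.03 -0.01] open 0.221
```

```bash
python3 -m creep '[[255,0,0.0008,-0.001,0],[255,0,0.0015,-0.001,0],[255,0,0.0015,-0.001,0],[255,0,0.0015,-0.001,0]]'; python3 chk.py
python3 -m creep '[[255,0,0,0.001,0],[255,0,0,0.0015,0],[255,0,0,0.002,0],[255,0,0,0.002,0]]'; python3 chk.py
python3 -m creep '[[255,0,0,0.0005,0],[255,0,0,0.001,0],[255,0,0,0.001,0]]'; python3 chk.py
```

```text
clock: 16.15
tool_pos: [0.5907, -0.1423, 0.1247]
eef_rot: [-0.122, 0.992, 0.0, 0.0]
contact_force: [-0.4, -0.1, -0.7]
opening: 0.221
t 16.15 TCP axle x 50.90 mm, lateral -0.21, z 124.71 (seat-line 21.7) F ax -0.4 lat 0.0 z -0.7 M [-0.01 -0.01 -0.02] open 0.221
clock: 16.65
tool_pos: [0.5906, -0.1423, 0.1226]
eef_rot: [-0.122, 0.992, 0.0, -0.0]
contact_force: [-0.1, -0.3, -0.5]
opening: 0.223
t 16.65 TCP axle x 50.85 mm, lateral -0.21, z 122.61 (seat-line 19.6) F ax -0.2 lat -0.3 z -0.5 M [ 0.01  0.04 -0.01] open 0.223
clock: 17.02
tool_pos: [0.5907, -0.1423, 0.1216]
eef_rot: [-0.122, 0.992, 0.0, -0.0]
contact_force: [-0.8, 0.1, 0.2]
opening: 0.221
t 17.02 TCP axle x 50.89 mm, lateral -0.21, z 121.65 (seat-line 18.6) F ax -0.7 lat 0.3 z 0.2 M [0.02 0.05 0.02] open 0.221
```

```bash
python3 -m creep '[[255,0,0,0.0005,0],[255,0,0,0.001,0],[255,0,0,0.001,0]]'; python3 chk.py
python3 -m creep '[[255,0,0,0.0005,0],[255,0,0,0.001,0],[255,0,0,0.001,0]]'; python3 chk.py
python3 -m creep '[[255,0,0,0.0005,0],[255,0,0,0.001,0],[255,0,0,0.001,0]]'; python3 chk.py
```

```text
clock: 17.4
tool_pos: [0.5907, -0.1422, 0.1207]
eef_rot: [-0.122, 0.992, 0.0, 0.0]
contact_force: [0.0, 0.8, -0.4]
opening: 0.218
t 17.4 TCP axle x 50.96 mm, lateral -0.15, z 120.71 (seat-line 17.7) F ax 0.2 lat 0.8 z -0.4 M [0.06 0.01 0.04] open 0.218
clock: 17.77
tool_pos: [0.5909, -0.1419, 0.1199]
eef_rot: [-0.122, 0.992, 0.0, 0.0]
contact_force: [0.5, 0.8, 2.6]
opening: 0.221
t 17.77 TCP axle x 51.21 mm, lateral 0.09, z 119.91 (seat-line 16.9) F ax 0.7 lat 0.7 z 2.6 M [ 0.31  0.14 -0.01] open 0.221
clock: 18.15
tool_pos: [0.591, -0.1416, 0.119]
eef_rot: [-0.123, 0.992, 0.0, 0.0]
contact_force: [-1.0, 2.7, 5.3]
opening: 0.221
t 18.15 TCP axle x 51.38 mm, lateral 0.39, z 118.98 (seat-line 16.0) F ax -0.3 lat 2.9 z 5.3 M [0.63 0.19 0.03] open 0.221
```

```bash
python3 -m creep '[[255,-0.0004,0.0008,0,0],[255,-0.0004,0.0008,0,0],[255,-0.0004,0.0008,0,0]]'; python3 chk.py
python3 -m creep '[[255,0,0,0.0005,0],[255,0,0,0.001,0],[255,0,0,0.001,0]]'; python3 chk.py
```

```text
clock: 18.52
tool_pos: [0.591, -0.1413, 0.1187]
eef_rot: [-0.122, 0.992, 0.0, 0.0]
contact_force: [-0.3, 2.1, 3.9]
opening: 0.22
t 18.52 TCP axle x 51.47 mm, lateral 0.67, z 118.69 (seat-line 15.7) F ax 0.2 lat 2.1 z 3.9 M [0.5  0.09 0.01] open 0.22
clock: 18.9
tool_pos: [0.5912, -0.1413, 0.1182]
eef_rot: [-0.122, 0.992, -0.0, 0.0]
contact_force: [-0.3, 1.6, 7.5]
opening: 0.219
t 18.9 TCP axle x 51.64 mm, lateral 0.61, z 118.20 (seat-line 15.2) F ax 0.1 lat 1.6 z 7.5 M [0.52 0.23 0.03] open 0.219
```

```bash
python3 -m creep '[[255,-0.0002,0.0006,0.0005,0],[255,-0.0002,0.0006,0.001,0],[255,-0.0002,0.0006,0.001,0]]'; python3 chk.py
python3 -m creep '[[255,0,0,0.0005,0],[255,0,0,0.001,0],[255,0,0,0.001,0]]'; python3 chk.py
```

```text
clock: 19.27
tool_pos: [0.5915, -0.1411, 0.1176]
eef_rot: [-0.122, 0.993, -0.0, 0.001]
contact_force: [-0.5, 1.0, 9.0]
opening: 0.219
t 19.27 TCP axle x 52.02 mm, lateral 0.76, z 117.56 (seat-line 14.6) F ax -0.3 lat 1.1 z 9.0 M [0.36 0.29 0.  ] open 0.219
clock: 19.65
tool_pos: [0.5913, -0.1411, 0.1168]
eef_rot: [-0.122, 0.993, -0.0, 0.001]
contact_force: [-1.8, 1.7, 11.5]
opening: 0.218
t 19.65 TCP axle x 51.83 mm, lateral 0.77, z 116.85 (seat-line 13.8) F ax -1.3 lat 2.1 z 11.5 M [ 0.41  0.52 -0.07] open 0.218
```

```bash
python3 -m creep '[[255,0,0.0003,0.0005,0],[255,0,0.0003,0.001,0],[255,0,0.0003,0.001,0]]'; python3 chk.py
python3 - <<'E'
from h import *
S=imaging.snapshot("side");crop(S,(373,265),40,8,"pics/press.png")
E
```

```text
clock: 20.02
tool_pos: [0.591, -0.1412, 0.1157]
eef_rot: [-0.122, 0.993, -0.001, 0.0]
contact_force: [-3.1, 0.6, 10.9]
opening: 0.222
t 20.02 TCP axle x 51.54 mm, lateral 0.80, z 115.74 (seat-line 12.7) F ax -2.9 lat 1.4 z 10.9 M [0.29 0.59 0.01] open 0.222
```

View pics/press.png

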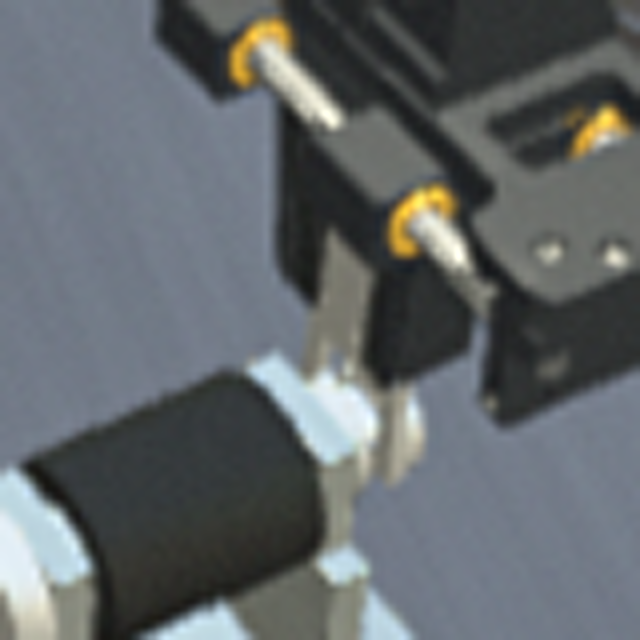

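```bash
python3 -m creep '[[255,0.0004,0,0.0005,0],[255,0.0004,0,0.001,0],[255,0.0004,0,0.001,0]]'; python3 chk.py
python3 -m creep '[[255,0,0,0.0005,0],[255,0,0,0.001,0],[255,0,0,0.001,0]]'; python3 chk.py
python3 -m creep '[[255,0,0,0.0005,0],[255,0,0,0.001,0],[255,0,0,0.001,0]]'; python3 chk.py
```

```text
clock: 20.45
tool_pos: [0.5912, -0.1411, 0.1146]
eef_rot: [-0.122, 0.993, -0.001, 0.001]
contact_force: [-0.1, -0.3, 8.2]
opening: 0.221
t 20.45 TCP axle x 51.71 mm, lateral 0.86, z 114.63 (seat-line 11.6) F ax -0.2 lat -0.2 z 8.2 M [0.25 0.19 0.06] open 0.221
clock: 20.82
tool_pos: [0.5907, -0.1412, 0.1138]
eef_rot: [-0.122, 0.993, -0.001, 0.0]
contact_force: [-2.2, 1.3, 11.4]
opening: 0.217
t 20.82 TCP axle x 51.25 mm, lateral 0.81, z 113.83 (seat-line 10.8) F ax -1.8 lat 1.8 z 11.4 M [0.3  0.55 0.03] open 0.217
clock: 21.2
tool_pos: [0.5907, -0.1412, 0.1123]
eef_rot: [-0.122, 0.993, -0.001, 0.0]
contact_force: [-2.0, 0.8, 8.4]
opening: 0.224
t 21.2 TCP axle x 51.16 mm, lateral 0.85, z 112.33 (seat-line 9.3) F ax -1.8 lat 1.3 z 8.4 M [0.29 0.35 0.04] open 0.224
```

```bash
python3 -m creep '[[255,0.0003,0,0.0005,0],[255,0.0003,0,0.001,0],[255,0.0003,0,0.001,0]]'; python3 chk.py
python3 -m creep '[[255,0,0,0.0005,0],[255,0,0,0.001,0],[255,0,0,0.001,0]]'; python3 chk.py
python3 -m creep '[[255,0,0,0.0005,0],[255,0,0,0.001,0],[255,0,0,0.001,0]]'; python3 chk.py
python3 -m creep '[[255,0,0,0.0005,0],[255,0,0,0.001,0],[255,0,0,0.001,0]]'; python3 chk.py
```

```text
clock: 21.58
tool_pos: [0.5908, -0.1412, 0.1113]
eef_rot: [-0.122, 0.993, -0.0, 0.001]
contact_force: [0.0, 1.3, 6.1]
opening: 0.222
t 21.57 TCP axle x 51.36 mm, lateral 0.86, z 111.26 (seat-line 8.3) F ax 0.3 lat 1.2 z 6.1 M [ 0.34  0.03 -0.05] open 0.222
clock: 21.95
tool_pos: [0.5906, -0.1412, 0.1099]
eef_rot: [-0.122, 0.993, -0.0, 0.0]
contact_force: [0.4, 1.3, 4.4]
opening: 0.218
t 21.95 TCP axle x 51.10 mm, lateral 0.91, z 109.86 (seat-line 6.9) F ax 0.7 lat 1.2 z 4.4 M [ 0.23 -0.11  0.01] open 0.218
clock: 22.32
tool_pos: [0.59, -0.1411, 0.1083]
eef_rot: [-0.122, 0.993, -0.0, -0.0]
contact_force: [1.1, -0.5, 1.0]
opening: 0.219
t 22.32 TCP axle x 50.60 mm, lateral 1.12, z 108.34 (seat-line 5.3) F ax 1.0 lat -0.8 z 1.0 M [ 0.06 -0.22 -0.  ] open 0.219
clock: 22.7
tool_pos: [0.5897, -0.141, 0.1073]
eef_rot: [-0.122, 0.993, -0.0, -0.0]
contact_force: [1.3, -0.9, 0.2]
opening: 0.222
t 22.7 TCP axle x 50.33 mm, lateral 1.30, z 107.28 (seat-line 4.3) F ax 1.0 lat -1.2 z 0.2 M [-0.16 -0.15 -0.07] open 0.222
```

Past the widest point: it has clicked. Now I press to the stop.

```bash
python3 -m creep '[[255,0,0,0.001,0],[255,0,0,0.002,0],[255,0,0,0.002,0]]'; python3 chk.py
python3 -m creep '[[255,0,0,0.001,0],[255,0,0,0.0015,0],[255,0,0,0.0015,0]]'; python3 chk.py
python3 -m creep '[[255,0,0,0.0005,0],[255,0,0,0.001,0],[255,0,0,0.001,0]]'; python3 chk.py
```

```text
clock: 23.08
tool_pos: [0.5898, -0.1409, 0.1053]
eef_rot: [-0.122, 0.993, 0.0, -0.0]
contact_force: [0.8, -1.3, -2.1]
opening: 0.224
t 23.07 TCP axle x 50.46 mm, lateral 1.38, z 105.27 (seat-line 2.3) F ax 0.5 lat -1.5 z -2.1 M [-0.21 -0.18  0.05] open 0.224
clock: 23.45
tool_pos: [0.59, -0.1408, 0.104]
eef_rot: [-0.122, 0.992, 0.0, -0.0]
contact_force: [0.6, -1.0, -1.8]
opening: 0.219
t 23.45 TCP axle x 50.63 mm, lateral 1.44, z 104.04 (seat-line 1.0) F ax 0.3 lat -1.1 z -1.8 M [-0.23 -0.1   0.01] open 0.219
clock: 23.82
tool_pos: [0.5902, -0.1407, 0.1034]
eef_rot: [-0.122, 0.992, -0.0, 0.0]
contact_force: [-0.6, -1.1, 0.7]
opening: 0.225
t 23.82 TCP axle x 50.83 mm, lateral 1.44, z 103.41 (seat-line 0.4) F ax -0.9 lat -0.9 z 0.7 M [-0.32  0.02  0.07] open 0.225
```

```bash
python3 -m creep '[[255,0,0,0.0005,0],[255,0,0,0.001,0],[255,0,0,0.001,0]]'; python3 chk.py
python3 -m creep '[[255,0,0,0.0005,0],[255,0,0,0.001,0],[255,0,0,0.001,0]]'; python3 chk.py
python3 -m creep '[[255,0,0,0.0005,0],[255,0,0,0.001,0],[255,0,0,0.001,0]]'; python3 chk.py
```

```text
clock: 24.2
tool_pos: [0.5903, -0.1408, 0.103]
eef_rot: [-0.122, 0.992, -0.0, 0.0]
contact_force: [-1.8, -1.7, 7.4]
opening: 0.223
t 24.2 TCP axle x 50.95 mm, lateral 1.38, z 103.04 (seat-line 0.0) F ax -2.1 lat -1.3 z 7.4 M [-0.29  0.44 -0.  ] open 0.223
clock: 24.58
tool_pos: [0.5904, -0.1407, 0.1028]
eef_rot: [-0.122, 0.993, -0.0, 0.0]
contact_force: [-3.5, -0.3, 12.0]
opening: 0.22
t 24.57 TCP axle x 51.08 mm, lateral 1.39, z 102.77 (seat-line -0.2) F ax -3.5 lat 0.6 z 12.0 M [-0.23  0.75 -0.01] open 0.22
clock: 24.95
tool_pos: [0.5905, -0.1407, 0.1025]
eef_rot: [-0.122, 0.993, -0.001, 0.001]
contact_force: [-4.9, -1.1, 17.6]
opening: 0.222
t 24.95 TCP axle x 51.18 mm, lateral 1.37, z 102.51 (seat-line -0.5) F ax -5.0 lat 0.1 z 17.6 M [-0.21  1.02 -0.03] open 0.222
```

```bash
python3 -m creep '[[255,0.0005,0,0.0004,0],[255,0.0005,0,0.0007,0],[255,0.0005,0,0.0007,0],[255,0.0005,0,0.0007,0]]'; python3 chk.py
```

```text
clock: 25.45
tool_pos: [0.5905, -0.1407, 0.1024]
eef_rot: [-0.122, 0.993, -0.001, 0.001]
contact_force: [-5.0, -1.1, 20.8]
opening: 0.221
t 25.45 TCP axle x 51.17 mm, lateral 1.35, z 102.37 (seat-line -0.6) F ax -5.2 lat 0.2 z 20.8 M [-0.16  1.15  0.03] open 0.221
```

Hard stop at about 21 N. I unload, release and retreat.

```bash
python3 -m creep '[[255,0.0005,0,-0.0015,0],[255,0.0005,0,-0.003,0],[255,0.0005,0,-0.0033,0],[255,0.0005,0,-0.0033,0]]'; python3 chk.py
python3 -m creep '[[150,0,0,0,0],[100,0,0,0,0],[60,0,0,0,0],[60,0,0,0,0],[60,0,0,0,0]]' 10; python3 chk.py
python3 -m creep '[[60,0,0,-0.01,0],[60,0,0,-0.03,0],[60,0,0,-0.06,0],[60,0,0,-0.1,0],[60,0,0.05,-0.12,0],[60,0.0,0.10,-0.12,0],[60,0.0,0.16,-0.12,0],[60,0.0,0.22,-0.12,0],[60,0,0.25,-0.12,0],[60,0,0.25,-0.12,0]]'
python3 - <<'E'
from h import *
q=np.load("q.npy");c,s=np.cos(q[2]),np.sin(q[2])
P=lambda x,z:(q[0]+c*x,q[1]+s*x,z)
S=imaging.snapshot("side");T=imaging.snapshot("top")
a=crop(S,(365,280),40,5,"pics/_.png");b=crop(T,(381,235),40,5,"pics/_.png");cv2.imwrite("pics/end.png",np.hstack([a,b]))
cv2.imwrite("pics/endS.png",S["image"])
for n,p in(("S",S),("T",T)): print(n,"pred grip",proj(p,P(.05,.122)),"tab top",proj(p,P(.05,.139)),[(round(d["score"],2),[round(float(v)) for v in d["location"]][::-1]) for d in imaging.place_of(p,"clip_grip")])
E
python3 chk.py
```

```text
clock: 25.95
tool_pos: [0.5901, -0.1408, 0.1032]
eef_rot: [-0.122, 0.992, 0.0, 0.001]
contact_force: [1.8, -1.7, 5.3]
opening: 0.222
t 25.95 TCP axle x 50.69 mm, lateral 1.43, z 103.15 (seat-line 0.2) F ax 1.3 lat -2.1 z 5.3 M [-0.23 -0.22  0.01] open 0.222
clock: 26.58
tool_pos: [0.5891, -0.1409, 0.1027]
eef_rot: [-0.122, 0.992, 0.0, -0.0]
contact_force: [-0.6, -0.2, 0.5]
opening: 0.757
t 26.57 TCP axle x 49.76 mm, lateral 1.55, z 102.70 (seat-line -0.3) F ax -0.6 lat -0.1 z 0.5 M [ 0.03  0.01 -0.02] open 0.757
clock: 27.82
tool_pos: [0.5279, 0.1049, 0.2238]
eef_rot: [-0.125, 0.992, 0.001, 0.001]
contact_force: [0.8, -0.6, -0.2]
opening: 0.763
S pred grip [378.61420297 262.95431439] tab top [379.31496406 256.30470013] [(0.79, [377, 261])]
T pred grip [380.00393997 215.1169977 ] tab top [380.72123932 214.24244007] [(0.47, [381, 215])]
t 28.02 TCP axle x 50.50 mm, lateral 249.28, z 222.86 (seat-line 119.9) F ax 0.3 lat -1.0 z -0.7 M [ 0.04  0.01 -0.04] open 0.76
```

View pics/end.png

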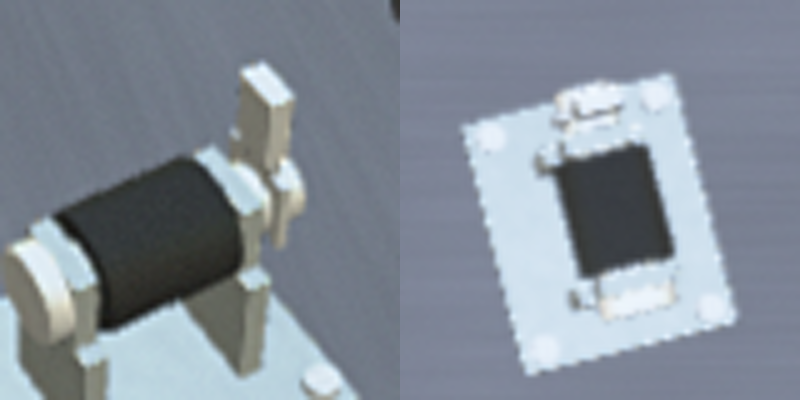

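View pics/endS.png

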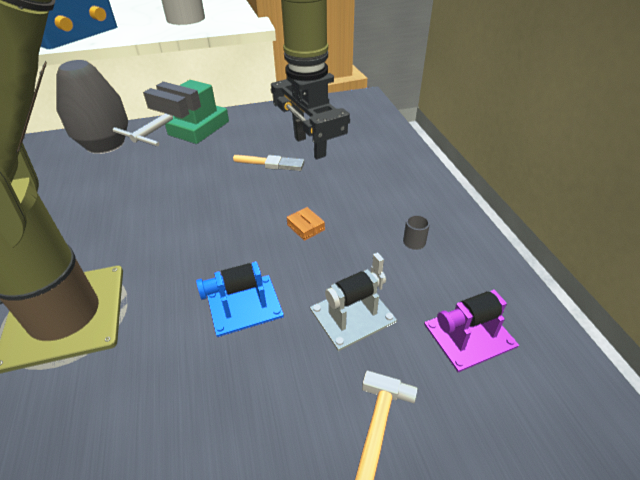

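The clip stands upright in the groove behind the collar. Its grip is found at side (377,261) and predicted at (379,263). The head is flush, and the bystanders and the blue and magenta stands are where they were.

```bash
python3 -c "
from plant import r
print(r.finish_job())"
```

```text
the job is handed in; nothing more can be done
None
```

I pushed the grey stand's axle fully home, pressed the retaining clip into the groove, and handed the job in at about 28 s of the 67 s allowed.

- **Axle:** it came up against a hard stop, with no further movement as the axial push rose to about 14 N. The picture afterwards shows the head flush with the fork.
- **Clip:** I found the groove about 50 mm from the stand's centre. The noses met the groove floor at about 17 mm above the axle line, which is the groove depth rather than the full axle. The force peaked at about 11.5 N, then fell away near 8 mm as the clip clicked on, and it reached the hard stop at 0 mm under about 21 N.
- **Last checks:** after release the clip stands upright in the groove, within about 2 pixels of its predicted place in both pictures. The gripper is clear of the stand, and the other things look unmoved in the side view.
- **Disagreements:** the network's axle-head point was several pixels off in the top picture, so I fitted the stand from its plate corners instead. During pressing the clip needed about 1.5 mm of sideways correction by feel, which is within the calibration error. During the final push there was about 5 N of sideways force along the axle, which cleared when I released.

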